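Find the slot of correct gap with a feeler blade

TASK

The grey block has three slots that look alike, but only one still has the right gap inside. Take the feeler blade out of its white stand and try it gently in the slots: a slot that is too narrow stops it part-way, a worn one lets it in freely, the right one lets it slide all the way home with a light steady drag. Never force it, leave the objects round about alone, and leave the blade standing in the right slot, upright and fully home on its collar, and let it go.

Things in the scene. Friction and masses are not known exactly. Their poses are not given: they have to be found in the camera images.
- blade: Feeler blade, standing point down. Origin at the middle of its lower tip, z up along it. Steel blade 24 mm wide (x), 5 mm thick (y), 50 mm long with a full-round tip edge; above it a flat dark collar 46 x 28 x 5 mm (z 50 to 55 mm); above that a short neck and a black handle 30 mm (x) by 16 mm (y), 45 mm tall (z 61 to 106 mm). Mass about 100 g, varied.
- blade_handle (a point): Point to grip: centre of the blade's handle section 86 mm above the tip (31 mm above the collar's top, 20 mm below the handle's top); axes as the blade. Grip across the 16 mm (y).
- stand: Fixed white stand, 72 x 52 x 62 mm (x, y, z), that holds the blade at the start: the blade hangs in its wide mouth, collar resting on the deck 62 mm above the worktop. Origin at the centre of its underside.
- rack: Fixed grey block with aluminium deck, 84 x 192 x 62 mm (x, y, z), origin at the centre of its underside. Its three slots lie in a row along its y, 56 mm apart, the blade's width along the block's x and its thickness along the block's y. It may be turned about the vertical. Inside each slot is something that cannot be seen; which slot is which changes from start to start.
- mouth_1 (a point): Middle of the slot mouth at the block's +y end, level with the deck (62 mm above the worktop); axes as the block. Each mouth is a funnel, 36 x 16.6 mm (x, y) at the deck, narrowing over 9 mm to 28 x 8.6 mm, where black dust lips hide the inside but do not resist. Home, the tip is 50 to 55 mm below this point. The first 14 mm below the deck are free in all slots.
- mouth_2 (a point): The same for the middle slot. In any slot a blade held off-centre rubs on the side of the throat and drags too, so centre it there by touch (1.8 mm of play each way across its thickness, 2 mm across its width).
- mouth_3 (a point): The same for the slot at the block's -y end.
- leaf (a joint): Spring leaf in the right slot, wherever that is: 0 (m) with no blade in it, about 0.002 to 0.004 with the blade in. It presses sideways on the blade from 15 to 25 mm below the deck on, giving from there to home a drag of roughly 5 to 9 N while the blade slides down (friction varies; below 11 N), less or none once it stands still.
- pinch (a joint): Sprung jaws in the slot that is too narrow, wherever that is: 0 (m) untouched. The blade's tip lands on them 24 mm below the deck; they then give way downward, from about 9 N, with 1.5 N more for each further mm (0.003 is about 13 N). Beyond 0.010 (24 N) the blade counts as forced.
- plate_white: Bystander: white microplate, 85 x 128 x 15 mm, lying flat; origin at the centre of its underside.
- reagent_carton: Bystander: small white carton, 32 x 46 x 62 mm; origin at the centre of its underside.
- cup_white: Bystander: small white cup, 31 mm across, 32 mm tall; origin at the centre of its underside.
- collar (a joint): The blade's collar is cushioned: pressed on a deck it yields up the blade. 0 (m) unpressed; from about 4 N it gives way, 2 N more for each mm, up to 0.005 (14 N), then it is rigid. The blade is home when the collar lies on the deck, pressed or not.
Things that resemble listed ones, but are neither listed nor needed, are in the scene too. Leave any orange or purple look-alike of the blade alone.

How it is judged:
On the way:
1. the blade is lifted clear of its stand (height (world z) of blade above 0.063 m), for 0.1 s.
At the end, for the whole second after the job is handed in: The blade stands in the right slot (its spring leaf held open by more than 1.2 mm), its collar within 2.5 mm of the deck, within 0.1 rad of upright, at rest and let go; the narrow slot's jaws are unloaded (value of joint leaf above 0.0012 m and z of blade in the frame of rack below 0.0145 m and angle between blade's own z axis and vertical below 0.1 rad and linear speed of blade below 0.02 m/s and value of joint pinch below 0.002 m); the robot touches nothing.
It fails at once if the blade is forced into the narrow slot (its jaws pressed down more than 10 mm, about 24 N) (value of joint pinch above 0.01 m).
It fails at once if the blade is pressed on the block's deck or mouths with more than 30 N (contact force between blade and rack above 30 N).
It fails at once if a bystander is moved more than 30 mm (distance of any of plate_white, reagent_carton, cup_white from where it was at the start of the episode above 0.03 m).
It also fails if it takes over 72 s, if anything falls off the work surface, if the arm or the gripper's body presses on something with over 40 N, if the wrist force passes 120 N, or if a joint passes its speed limit or range.

ROBOT

A 7-joint arm with a two-finger parallel gripper is mounted at the origin on a cart in front of the work surface, level with it; the furniture and walls round the work are solid. World frame = base frame: x ahead of the robot, y to its left, z up, the work surface at z = 0. Lengths are in m, angles in rad, forces in N, time in s.
With the tool pointing down it reaches from about 0.425 to 1.025 m from the base axis. Payload 3.6 kg.
Tool frame: the origin (TCP) lies midway between the tips of the shut fingers; the grasp point (between the pads) lies 19 mm behind it; x points along the fingers, y is the direction in which the jaws open and shut, and the axes are right-handed (so a half turn about x gives the same grasp; the last joint's range is limited). The gripper opens to 85 mm and grips with 20 to 120 N. Pads are 22 mm wide; open, the fingers measure 114 mm over their backs; the gripper's body (76 mm by 85 mm) begins 54 mm behind the grasp point. The pads swing forward as they close: fully open they stand 13 mm farther back than shut.
Start: joints at [1.113, 0.591, 0.048, 1.609, -0.033, 0.943, -0.034], TCP at [0.259, -0.677, 0.231] pointing down, gripper open.
Joint ranges: [-2.69, 2.69], [-0.47, 2.24], [-1.27, 1.36], [0.19, 2.51], [-1.53, 4.68], [0.08, 2.07], [-3.09, 3.09]. Speed limits (rad/s): [2.57, 2.57, 3.14, 3.14, 3.14, 3.14, 3.14].

INTERFACE

Orientations are given as a unit quaternion [x, y, z, w].
In Python, from bench import arm, read_camera, calibration, close_job gives the robot as it stands.
- The arm moves only by the tool send_rows, never from a script. Its argument "rows" is a list that holds one entry, the list of rows, each a list of 7 numbers: the turn, a rotation vector about the tool's x, y, z in degrees, then the shift along the tool's x, y, z in m, then the closure, from 0 (fully open) to 1 (shut). In form: [[[rx, ry, rz, dx, dy, dz, grip], ...]]. A call has 1 to 20 rows; each row is the pose to reach, as a shift and turn from the pose measured when the call began, along the tool's axes at that moment; what a row does not reach only later rows make up. A row lasts 1/8 s, in which the tool goes at most 62.5 mm and 10.7 degrees, less where a joint would pass 70% of its speed; a pose out of reach is approached as far as the arm can. A call with a gripper value outside its range is refused whole. The fingers move at their own pace and stop on an object; "grip_force" is the grip in N (left out, the last holds). Time passes only in rows, so rows that repeat a pose let the fingers close. It gives the time, the measured TCP pose, the force and the opening at its end, in the units of the state.
- arm.sense(): the state, without advancing time (a new reading comes with each control period).
- read_camera(name): name is "scene" or "top" or "wrist"; returns (picture, depth): 400x640x3 uint8, red, green, blue; 400x640 float32, m along the optical axis (not along the pixel's ray), 0 where there is no reading.
- calibration(name): a dict with "intrinsics" (3x3 intrinsics, pixels), "extrinsics" (4x4, takes a point from world to camera coordinates). Camera axes: x right, y up, looking along -z (the intrinsics and any distortion apply to the point x, -y, -z); pixel columns grow to the right and rows downward; lengths in m; the calibration is good to about 2 mm. A picture is of the moment at which its call begins: read the wrist's pose just before it. calibration takes no time and is no camera call; for the wrist camera it gives the pose at the moment of the call.
- close_job(): hands the job in, once; it reports no verdict.
The state is a dict: "clock": time; "joints": joint angles; "joint_velocities": joint speeds; "tau": joint torques, N m; "eef_pos": TCP position; "orientation": TCP orientation; "force": force on the tool from outside, world axes, zero at the start; "torque": the same for the moment, N m; "width": finger opening in m.
Only numpy, scipy, OpenCV 4.12 (cv2) and the standard library are available. Lean on these libraries where they do the work, as an engineer would, in place of code of your own. Each camera call takes 0.05 s, during which the arm holds its last target.

## Working session

There is one attempt and no reset: what is moved stays moved. The work goes in short steps, Python scripts to look and compute and a tool call to move; the robot and the scene stay as the last step left them, time stands still between calls to the robot, and variables do not carry over. Pictures are saved under pics/ and viewed, and the job is handed in when it is done.

Besides the shell and the picture viewer there is one more tool, called as a command line: name --argument value ..., lists and objects as JSON in quotes. send_rows: Moves the arm, as the interface text tells. Its arguments: {"type":"object","properties":{"rows":{"type":"array"},"grip_force":{"type":"number"}},"required":["rows"]}

```bash
mkdir -p pics; ls; python3 - <<'E'
from bench import arm, read_camera, calibration
import cv2,numpy as np
print(arm.sense())
for n in ["scene","top","wrist"]:
    c=calibration(n); print(n,np.round(c["intrinsics"],1).tolist(),np.round(c["extrinsics"],3).tolist(),[k for k in c])
    p,d=read_camera(n); cv2.imwrite(f"pics/{n}0.png",p[:,:,::-1]); np.savez(f"{n}0.npz",p=p,d=d,K=c["intrinsics"],E=c["extrinsics"])
E
```

```text
pics
{'clock': 0.0, 'joints': array([ 1.11251398,  0.59211444,  0.04832465,  1.60983504, -0.03329514,
        0.94268266, -0.0336623 ]), 'joint_velocities': array([ 0.00030292,  0.0017473 ,  0.00056222,  0.00114677, -0.00196887,
       -0.00031773, -0.0011083 ]), 'tau': array([-5.01683644e-05, -5.48697853e+01,  1.54635999e+00, -1.98119974e+01,
        9.36032273e-03,  8.78450955e-03,  1.02499206e-05]), 'eef_pos': array([ 0.25833629, -0.67652749,  0.2301402 ]), 'orientation': array([-0.69517795, -0.12905692,  0.69556404, -0.12752488]), 'force': array([ 0.64403783,  0.62482607, -0.5144339 ]), 'torque': array([ 0.00303763, -0.00290983,  0.06425836]), 'width': 0.08553498671388136}
scene [[372.5, 0.0, 316.2], [0.0, 372.5, 201.5], [0.0, 0.0, 1.0]] [[0.797, -0.604, -0.009, -0.489], [0.363, 0.468, 0.806, -0.251], [-0.483, -0.645, 0.592, -0.643], [0.0, 0.0, 0.0, 1.0]] ['intrinsics', 'extrinsics']
top [[396.8, 0.0, 318.6], [0.0, 396.8, 196.7], [0.0, 0.0, 1.0]] [[0.021, -1.0, -0.023, -0.03], [0.99, 0.018, 0.137, -0.577], [-0.137, -0.026, 0.99, -1.031], [0.0, 0.0, 0.0, 1.0]] ['intrinsics', 'extrinsics']
wrist [[320.1, 0.0, 317.3], [0.0, 320.1, 196.8], [0.0, 0.0, 1.0]] [[0.358, -0.934, -0.004, -0.723], [0.89, 0.342, -0.3, 0.04], [0.282, 0.104, 0.954, -0.381], [0.0, 0.0, 0.0, 1.0]] ['intrinsics', 'extrinsics']
```

View pics/scene0.png

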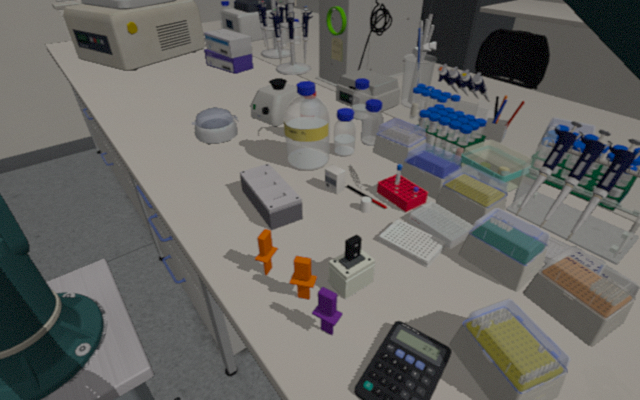

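View pics/top0.png

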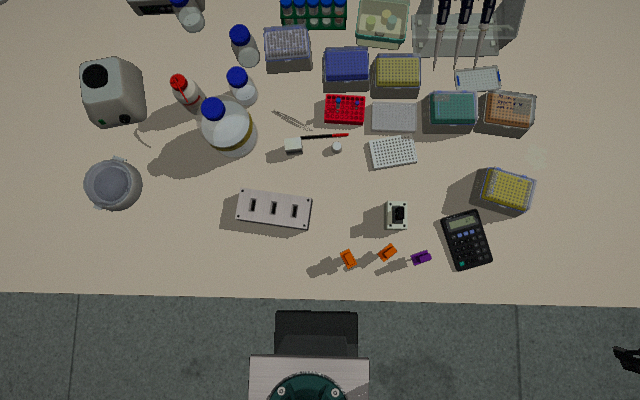

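View pics/wrist0.png

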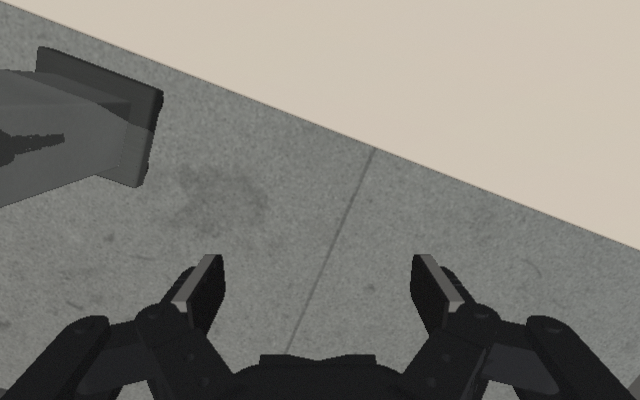

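The scene view shows the rack at about (270,195) and the blade in its stand at (352,260). In the top view the rack slots are at (253,205), (273,208) and (295,211), and the stand with the black handle is at (397,215). Orange and purple look-alikes stand in front, around (348..421,255).

```bash
cat > h.py <<'E'
import numpy as np,cv2
def ray(K,E,u,v):
    E=np.array(E);R=E[:3,:3];t=E[:3,3]
    c=-R.T@t; d=np.array([(u-K[0,2])/K[0,0],-(v-K[1,2])/K[1,1],-1.0])
    return c,R.T@d
def onplane(K,E,u,v,z):
    c,d=ray(K,E,u,v); return c+d*(z-c[2])/d[2]
def proj(K,E,P):
    q=np.array(E)[:3,:3]@np.array(P)+np.array(E)[:3,3]; return np.array([K[0,2]+K[0,0]*q[0]/-q[2],K[1,2]+K[1,1]*(-q[1])/-q[2]])
def cloud(K,E,d):
    v,u=np.mgrid[:d.shape[0],:d.shape[1]]
    E=np.array(E);R=E[:3,:3];t=E[:3,3]
    pc=np.stack([(u-K[0,2])/K[0,0]*d,-(v-K[1,2])/K[1,1]*d,-d],-1)
    return (pc-t)@R
E
python3 - <<'E'
import numpy as np,cv2
from h import *
s=np.load("top0.npz");p,d,K,E=s["p"],s["d"],s["K"],s["E"]
P=cloud(K,E,d)
cv2.imwrite("pics/topcrop.png",cv2.resize(p[170:280,220:460][:,:,::-1],None,fx=3.3,fy=3.3,interpolation=cv2.INTER_CUBIC))
for name,(u0,u1,v0,v1) in dict(rack=(225,325,175,245),stand=(378,415,190,240)).items():
    m=np.zeros(d.shape,np.uint8);sub=(slice(v0,v1),slice(u0,u1))
    m[sub]=((P[sub][...,2]>0.05)&(P[sub][...,2]<0.075)&(d[sub]>0))
    cs,h=cv2.findContours(m,cv2.RETR_CCOMP,cv2.CHAIN_APPROX_NONE)
    c=max(cs,key=cv2.contourArea)
    print(name,len(cs),'medz',np.median(P[...,2][m>0]))
    w=np.array([onplane(K,E,u,v,0.062)[:2] for u,v in c[:,0]],np.float32)
    r=cv2.minAreaRect(w*1000);print(r)
    for c in cs:
        if 8<cv2.contourArea(c)<400: print('hole',c[:,0].mean(0),cv2.contourArea(c))
for u,v in [(253,205),(273.5,208.5),(294.5,211.5)]:
    # dark centroid
    g=cv2.cvtColor(p,cv2.COLOR_RGB2GRAY); w=g[int(v)-9:int(v)+10,int(u)-6:int(u)+7]; mm=w<90
    yy,xx=np.nonzero(mm); cu,cv_=xx.mean()+int(u)-6,yy.mean()+int(v)-9
    print('slot',cu,cv_,mm.sum(),onplane(K,E,cu,cv_,0.062), onplane(K,E,cu,cv_,0.053))
s=np.load("top0.npz")
for n in("top","scene"):
    s=np.load(n+"0.npz");P=cloud(s["K"],s["E"],s["d"])
    m=(P[...,2]>0.085)&(P[...,2]<0.13)&(s["d"]>0)&(abs(P[...,1]+.2)<.25)&(abs(P[...,0]-.5)<.2)&(s["p"].max(-1)<60)
    q=P[m];print(n,m.sum(),q.min(0),q.max(0),np.median(q,0))
    t=q[q[:,2]>q[:,2].max()-.006];print('top',len(t),t.mean(0),t.min(0),t.max(0))
    g=q[:,:2].astype(np.float32);print(cv2.minAreaRect(g*1000))
E
```

```text
rack 18 medz 0.061127098731369664
((542.8223876953125, 100.55328369140625), (193.6925048828125, 85.3558120727539), 82.86106872558594)
stand 2 medz 0.062031911287397185
((531.300048828125, -222.51148986816406), (52.25892639160156, 71.8833236694336), 89.87532043457031)
hole [399.12195122 213.14634146] 131.5
slot 252.65454545454543 204.6909090909091 55 [0.55005918 0.15469836 0.062     ] [0.55108713 0.15644094 0.053     ]
slot 273.45 207.51666666666668 60 [0.5435679  0.09930099 0.062     ] [0.54453954 0.10056307 0.053     ]
slot 294.3728813559322 210.4406779661017 59 [0.53685175 0.04380391 0.062     ] [0.53776514 0.04458463 0.053     ]
top 124 [ 0.41073304 -0.44681699  0.08506502] [ 0.59051604 -0.18447251  0.12187655] [ 0.52688992 -0.22350818  0.11366005]
top 47 [ 0.53178486 -0.22440246  0.11797925] [ 0.51744098 -0.23046864  0.11610077] [ 0.54487379 -0.21777077  0.12187655]
((529.0724487304688, -294.5924072265625), (134.76138305664062, 299.38262939453125), 46.21484375)
scene 255 [ 0.51410688 -0.23464292  0.08516809] [ 0.54211967 -0.21886068  0.11949311] [ 0.5240813  -0.23178641  0.10761999]
top 97 [ 0.52772284 -0.22752099  0.11740845] [ 0.51542223 -0.23375415  0.11359225] [ 0.54142823 -0.21887302  0.11949311]
((528.1140747070312, -226.75291442871094), (15.771230697631836, 28.017303466796875), 89.9657211303711)
```

View pics/topcrop.png

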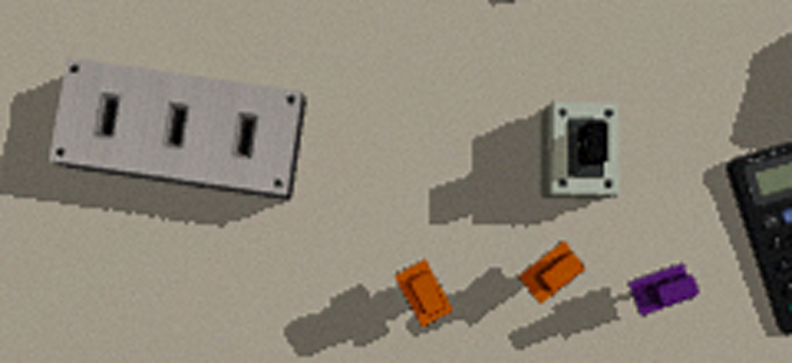

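```bash
cat >> h.py <<'E'
from scipy.spatial.transform import Rotation as Ro
def target(th, flip=1):  # tool x down, tool y along blade y axis (yaw th)
    y=flip*np.array([-np.sin(th),np.cos(th),0]);x=np.array([0,0,-1.]);return Ro.from_matrix(np.stack([x,y,np.cross(x,y)],1))
def delta(s,pos,R):
    T=Ro.from_quat(s["orientation"]); return (T.inv()*R).as_rotvec(degrees=True).round(2), T.inv().apply(np.array(pos)-s["eef_pos"]).round(4)
E
python3 - <<'E'
from bench import arm,calibration
from h import *
s=arm.sense();T=Ro.from_quat(s["orientation"]);print(T.as_matrix().round(3))
E=np.array(calibration("wrist")["extrinsics"]);c=-E[:3,:3].T@E[:3,3];print('cam in tool',T.inv().apply(c-s["eef_pos"]),'view dir tool',T.inv().apply(-E[2,:3]),'right',T.inv().apply(E[0,:3]))
for f in(1,-1):print(f,delta(s,[.48,-.2245,.26],target(0,f)))
E
```

```text
[[-0.001  0.357 -0.934]
 [ 0.002 -0.934 -0.357]
 [-1.    -0.002  0.   ]]
cam in tool [-1.42486372e-01 -1.75294872e-05 -7.64488051e-02] view dir tool [ 0.95393474 -0.00126453  0.30001151] right [ 1.56793568e-03  9.99998474e-01 -7.70569000e-04]
1 (array([-1.591e+02, -1.400e-01,  4.000e-02]), array([-0.0291, -0.3434, -0.3683]))
-1 (array([20.9 ,  0.03,  0.1 ]), array([-0.0291, -0.3434, -0.3683]))
```

send_rows --rows '[[[5,0,0,0,-0.04,-0.05,0],[10,0,0,0,-0.08,-0.1,0],[15,0,0,0,-0.12,-0.15,0],[20.9,0,0,0,-0.16,-0.2,0],[20.9,0,0,0,-0.2,-0.25,0],[20.9,0,0,0,-0.24,-0.3,0],[20.9,0,0,0,-0.28,-0.36,0],[20.9,0,0,0.02,-0.325,-0.415,0],[20.9,0,0,0.03,-0.325,-0.415,0],[20.9,0,0,0.03,-0.325,-0.415,0],[20.9,0,0,0.03,-0.325,-0.415,0]]]'

```text
clock: 1.52
eef_pos: [0.5294, -0.2264, 0.201]
orientation: [-0.707, 0.0, 0.708, 0.001]
force: [-1.3, -0.9, 1.2]
width: 0.0853
```

```bash
cat > look.py <<'E'
import sys
from bench import arm,calibration,read_camera
from h import *
n,cam=sys.argv[1],sys.argv[2]
s=arm.sense();c=calibration(cam);p,d=read_camera(cam)
print(s["clock"],s["eef_pos"].round(4),Ro.from_quat(s["orientation"]).as_matrix().round(3).tolist(),s["force"].round(2),s["torque"].round(3),round(s["width"],4))
cv2.imwrite(f"pics/{n}.png",p[:,:,::-1]);np.savez(n+".npz",p=p,d=d,K=c["intrinsics"],E=c["extrinsics"])
E
python3 look.py w1 wrist
```

```text
1.525 [ 0.5294 -0.2264  0.201 ] [[-0.001, -0.001, -1.0], [0.001, -1.0, 0.001], [-1.0, -0.001, 0.001]] [-1.32 -0.94  1.22] [-0.059 -0.023 -0.027] 0.0853
```

View pics/w1.png

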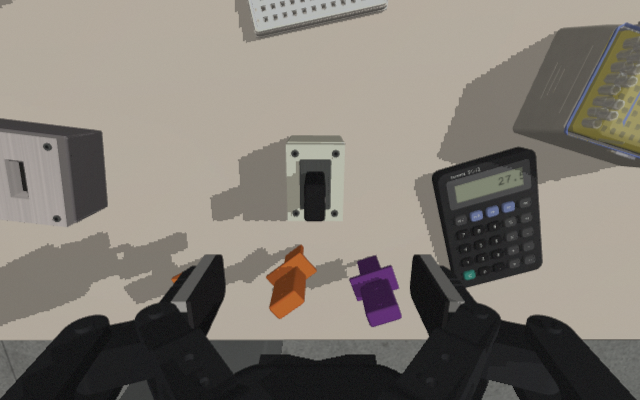

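The wrist view shows the stand at (315,178). The black handle's top is near (315,212) and the grey collar around (315,170). Calling +y left here, the orange and purple look-alikes are nearer the camera bottom.

```bash
python3 - <<'E'
from h import *
s=np.load("w1.npz");p,d,K,E=s["p"],s["d"],s["K"],s["E"];P=cloud(K,E,d)
sub=np.zeros(d.shape,bool);sub[130:225,280:350]=1
m=sub&(P[...,2]>.112)&(P[...,2]<.125);q=P[m];print('top',m.sum(),q.min(0),q.max(0),q.mean(0),cv2.minAreaRect((q[:,:2]*1000).astype(np.float32)))
m=sub&(P[...,2]>.062-.006)&(P[...,2]<.075)
c=max(cv2.findContours((m|(sub&(P[...,2]>.06))).astype(np.uint8),0,1)[0],key=cv2.contourArea)
w=np.array([onplane(K,E,*x,0.062)[:2] for x in c[:,0]],np.float32)*1000;print('stand rect (biased by handle)',cv2.minAreaRect(w))
g=p.max(-1)
m2=sub&(P[...,2]>.055)&(P[...,2]<.078)&(g<110)&(g>50)
yy,xx=np.nonzero(m2);print('collar px',xx.min(),xx.max(),yy.min(),yy.max())
cc=max(cv2.findContours(m2.astype(np.uint8),0,1)[0],key=cv2.contourArea)
for z in(.067,):
  w=np.array([onplane(K,E,*x,z)[:2] for x in cc[:,0]])*1000;print(w.min(0),w.max(0))
cv2.imwrite("pics/w1c.png",cv2.resize(p[130:230,270:360][:,:,::-1],None,fx=6,fy=6,interpolation=2))
E
```

```text
top 824 [ 0.5157336  -0.23191293  0.11221317] [ 0.54492354 -0.21596671  0.12017342] [ 0.53117602 -0.2239145   0.1174204 ] ((530.3348388671875, -224.02255249023438), (15.864166259765625, 29.103294372558594), 89.1851806640625)
stand rect (biased by handle) ((530.4852294921875, -223.89796447753906), (51.951622009277344, 73.3365707397461), 89.67994689941406)
collar px 291 338 150 218
[ 506.78120372 -237.46063056] [ 552.24631393 -209.65139788]
```

View pics/w1c.png

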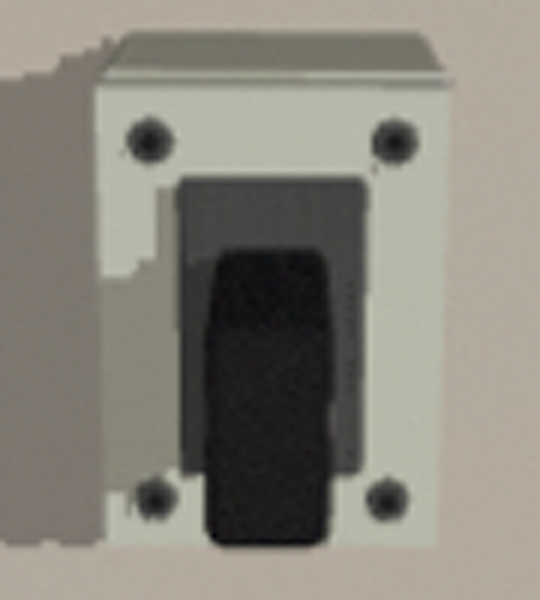

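send_rows --rows '[[[0,0,0,0.04,-0.0024,-0.0006,0],[0,0,0,0.08,-0.0024,-0.0006,0],[0,0,0,0.11,-0.0024,-0.0006,0],[0,0,0,0.122,-0.0024,-0.0006,0],[0,0,0,0.122,-0.0024,-0.0006,0],[0,0,0,0.122,-0.0024,-0.0006,1],[0,0,0,0.122,-0.0024,-0.0006,1],[0,0,0,0.122,-0.0024,-0.0006,1],[0,0,0,0.122,-0.0024,-0.0006,1],[0,0,0,0.122,-0.0024,-0.0006,1],[0,0,0,0.122,-0.0024,-0.0006,1],[0,0,0,0.122,-0.0024,-0.0006,1],[0,0,0,0.122,-0.0024,-0.0006,1]]]' --grip_force 50

```text
clock: 3.2
eef_pos: [0.5301, -0.2246, 0.0795]
orientation: [-0.707, 0.001, 0.707, 0.001]
force: [-0.4, -0.1, 3.9]
width: 0.0154
```

```bash
python3 look.py w2 wrist
```

```text
3.2 [ 0.5301 -0.2246  0.0795] [[-0.0, -0.003, -1.0], [0.0, -1.0, 0.003], [-1.0, -0.0, 0.0]] [-0.42 -0.06  3.93] [ 0.115  0.028 -0.045] 0.0154
```

View pics/w2.png

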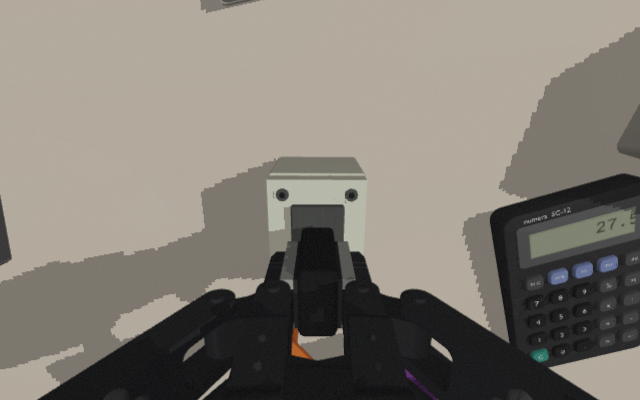

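The handle is gripped (opening 15.4 mm) with fingers either side at (318,280). I'll lift and go over to a viewing pose for the rack.

send_rows --rows '[[[0,0,0,-0.03,0,0,1],[0,0,0,-0.08,0,0,1],[0,0,0,-0.13,0,0,1],[0,0,0,-0.14,-0.04,0.005,1],[3,0,0,-0.14,-0.09,0.01,1],[7,0,0,-0.14,-0.14,0.02,1],[7,0,0,-0.14,-0.19,0.03,1],[7,0,0,-0.14,-0.24,0.04,1],[7,0,0,-0.14,-0.29,0.04,1],[7,0,0,-0.14,-0.32,0.04,1],[7,0,0,-0.14,-0.325,0.04,1],[7,0,0,-0.14,-0.325,0.04,1],[7,0,0,-0.14,-0.325,0.04,1],[7,0,0,-0.14,-0.325,0.04,1]]]'

```text
clock: 5.0
eef_pos: [0.491, 0.0989, 0.2194]
orientation: [-0.706, 0.045, 0.706, 0.045]
force: [0.0, -0.2, -0.5]
width: 0.0156
```

```bash
python3 look.py w3 wrist; python3 look.py s3 scene
```

```text
5.0 [0.491  0.0989 0.2194] [[-0.0, -0.127, -0.992], [-0.0, -0.992, 0.127], [-1.0, 0.0, 0.0]] [ 0.02 -0.2  -0.54] [ 0.001  0.011 -0.018] 0.0156
5.05 [0.491  0.0992 0.2195] [[-0.0, -0.127, -0.992], [-0.0, -0.992, 0.127], [-1.0, 0.0, 0.0]] [ 0.31  0.03 -1.04] [ 0.034 -0.031 -0.007] 0.0151
```

View pics/w3.png

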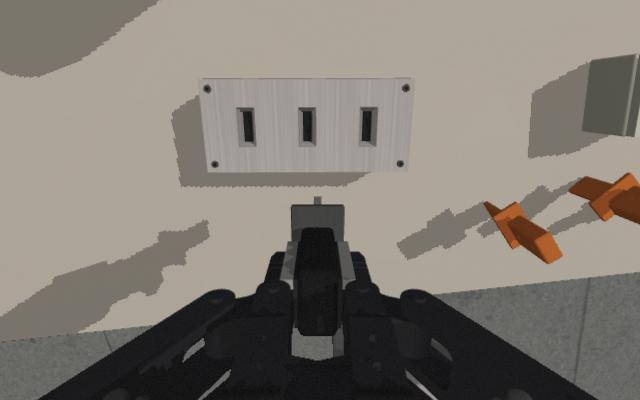

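View pics/s3.png

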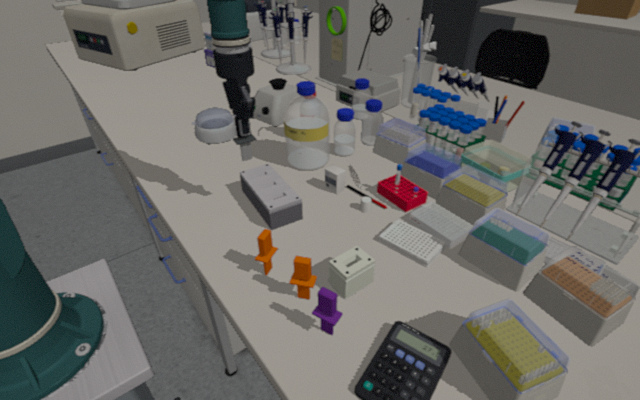

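The wrist view shows the deck from (203,79) to (412,172). The funnel mouths are at (247,127), (307,127) and (368,126), and the collar and blade tip in hand are at (318,215) and (317,200).

```bash
python3 - <<'E'
from h import *
s=np.load("w3.npz");p,d,K,E=s["p"],s["d"],s["K"],s["E"];P=cloud(K,E,d)
g=cv2.cvtColor(p,cv2.COLOR_RGB2GRAY)
sub=np.zeros(d.shape,bool);sub[70:180,190:425]=1
m=(sub&(P[...,2]>.055)&(P[...,2]<.07)).astype(np.uint8)
print('medz',np.median(P[...,2][m>0]))
c=max(cv2.findContours(m,0,1)[0],key=cv2.contourArea)
w=np.array([onplane(K,E,*x,0.062)[:2] for x in c[:,0]],np.float32)*1000
r=cv2.minAreaRect(w);print('deck',r)
pts=[]
for u0,u1 in((232,262),(293,322),(354,383)):
    # mouth outline: darker than deck
    b=np.zeros(d.shape,np.uint8);b[100:155,u0:u1]=(g[100:155,u0:u1]<140)
    b=cv2.morphologyEx(b,cv2.MORPH_OPEN,np.ones((2,2)))
    c=max(cv2.findContours(b,0,1)[0],key=cv2.contourArea);x,y,ww,hh=cv2.boundingRect(c)
    rr=cv2.minAreaRect(np.array([onplane(K,E,*q,0.062)[:2] for q in c[:,0]],np.float32)*1000)
    print((x,y,ww,hh),rr); pts.append(rr[0])
pts=np.array(pts);v=pts[0]-pts[2];print('yaw',np.degrees(np.arctan2(-v[0],v[1])),np.linalg.norm(v),pts.mean(0))
# tool gray collar
sub=np.zeros(d.shape,bool);sub[195:240,285:350]=1
m=sub&(d<.33)&(d>.1);q=P[m];print('collar z',np.percentile(q[:,2],[5,50,95]))
cv2.imwrite("pics/w3c.png",cv2.resize(p[70:260,190:430][:,:,::-1],None,fx=3.2,fy=3,interpolation=2))
E
```

```text
medz 0.06178706648667583
deck ((541.3535766601562, 102.32015228271484), (192.03475952148438, 83.6231918334961), 82.7511215209961)
(237, 108, 21, 40) ((547.0999145507812, 157.1381072998047), (16.853002548217773, 35.27397918701172), 82.94513702392578)
(299, 108, 19, 40) ((540.0225219726562, 101.54830169677734), (16.7291316986084, 35.21794509887695), 82.7237548828125)
(360, 108, 19, 40) ((532.9507446289062, 45.98762512207031), (16.736310958862305, 35.299461364746094), 83.08917999267578)
yaw -7.254587002225831 112.04743949694227 [540.02439372 101.55801137]
collar z [0.20395547 0.20661374 0.22638381]
```

View pics/w3c.png

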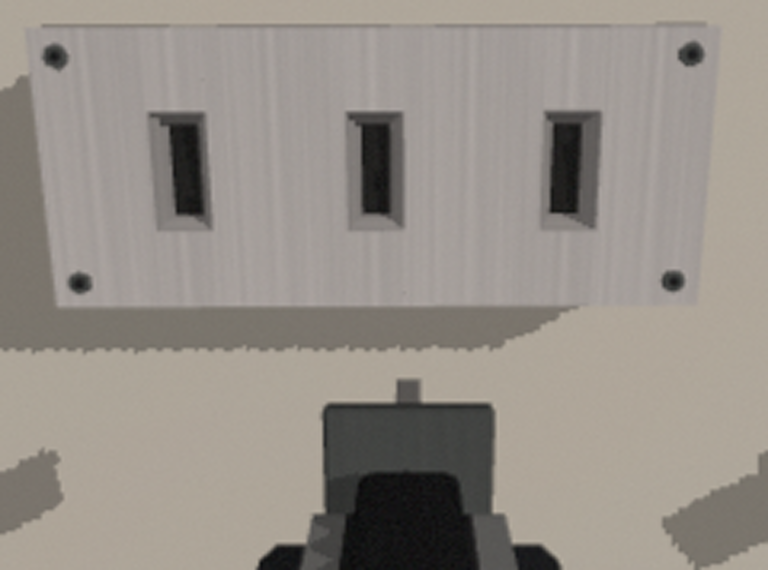

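```bash
python3 - <<'E'
from h import *
from bench import arm
s=np.load("w3.npz");p,d,K,E=s["p"],s["d"],s["K"],s["E"];P=cloud(K,E,d)
tcp=np.array([.491,.0990,.2194]);T=target(np.radians(-7.3),-1)
T=Ro.from_matrix([[-0.0,-0.127,-0.992],[0,-0.992,0.127],[-1,0,0]])
g=cv2.cvtColor(p,cv2.COLOR_RGB2GRAY).astype(int)
# collar edges: row 220; columns
for r in(212,222,230):print(r,[(c,g[r,c]) for c in list(range(287,296))+list(range(340,349))])
print([(r,g[r,300]) for r in range(200,212)]);print([(r,g[r,317]) for r in range(192,208)],[(c,g[202,c]) for c in range(308,328)])
for u,v,z in((291,220,.207),(344,220,.207),(300,205,.207),(317.5,203,.137)):
    print((u,v),T.inv().apply(onplane(K,E,u,v,z)-tcp).round(4))
E
```

```text
212 [(287, np.int64(165)), (288, np.int64(167)), (289, np.int64(166)), (290, np.int64(151)), (291, np.int64(49)), (292, np.int64(64)), (293, np.int64(68)), (294, np.int64(65)), (295, np.int64(66)), (340, np.int64(69)), (341, np.int64(67)), (342, np.int64(66)), (343, np.int64(68)), (344, np.int64(105)), (345, np.int64(166)), (346, np.int64(166)), (347, np.int64(168)), (348, np.int64(167))]
222 [(287, np.int64(166)), (288, np.int64(164)), (289, np.int64(165)), (290, np.int64(153)), (291, np.int64(72)), (292, np.int64(60)), (293, np.int64(67)), (294, np.int64(68)), (295, np.int64(68)), (340, np.int64(67)), (341, np.int64(67)), (342, np.int64(65)), (343, np.int64(76)), (344, np.int64(122)), (345, np.int64(167)), (346, np.int64(167)), (347, np.int64(166)), (348, np.int64(165))]
230 [(287, np.int64(166)), (288, np.int64(166)), (289, np.int64(166)), (290, np.int64(157)), (291, np.int64(95)), (292, np.int64(51)), (293, np.int64(53)), (294, np.int64(51)), (295, np.int64(49)), (340, np.int64(66)), (341, np.int64(66)), (342, np.int64(67)), (343, np.int64(85)), (344, np.int64(143)), (345, np.int
[... 559 characters left out ...]
int64(86)), (203, np.int64(85)), (204, np.int64(59)), (205, np.int64(44)), (206, np.int64(59)), (207, np.int64(63))] [(308, np.int64(167)), (309, np.int64(166)), (310, np.int64(166)), (311, np.int64(167)), (312, np.int64(163)), (313, np.int64(136)), (314, np.int64(86)), (315, np.int64(85)), (316, np.int64(85)), (317, np.int64(86)), (318, np.int64(84)), (319, np.int64(85)), (320, np.int64(95)), (321, np.int64(135)), (322, np.int64(168)), (323, np.int64(167)), (324, np.int64(167)), (325, np.int64(166)), (326, np.int64(167)), (327, np.int64(166))]
(291, 220) [ 0.0124 -0.0136 -0.015 ]
(344, 220) [ 0.0124  0.0139 -0.015 ]
(300, 205) [ 0.0124 -0.0088 -0.0232]
(317.5, 203) [ 0.0824  0.0001 -0.0007]
```

send_rows --rows '[[[0,0,0,0,-0.005,-0.025,1],[0,0,0,0.01,-0.0087,-0.0483,1],[0,0,0,0.04,-0.0087,-0.0483,1],[0,0,0,0.07,-0.0087,-0.0483,1],[0,0,0,0.082,-0.0087,-0.0483,1],[0,0,0,0.082,-0.0087,-0.0483,1],[0,0,0,0.082,-0.0087,-0.0483,1],[0,0,0,0.082,-0.0087,-0.0483,1]]]'

```text
clock: 6.1
eef_pos: [0.5409, 0.1022, 0.1386]
orientation: [0.706, -0.045, -0.705, -0.045]
force: [0.1, 0.2, -0.7]
width: 0.0154
```

```bash
python3 look.py w4 wrist; python3 - <<'E'
from bench import arm
from h import *
s=arm.sense()
print(delta(s,[.5400,.1015,.137],target(np.radians(-7.25),-1)),s["force"])
E
```

```text
6.1 [0.5409 0.1022 0.1386] [[0.002, -0.126, -0.992], [0.001, -0.992, 0.126], [-1.0, -0.001, -0.002]] [ 0.1   0.21 -0.71] [-0.012  0.013 -0.03 ] 0.0154
(array([-0.01, -0.09,  0.04]), array([0.0015, 0.0008, 0.0007])) [-0.58800776  0.44336202 -0.88004097]
```

View pics/w4.png

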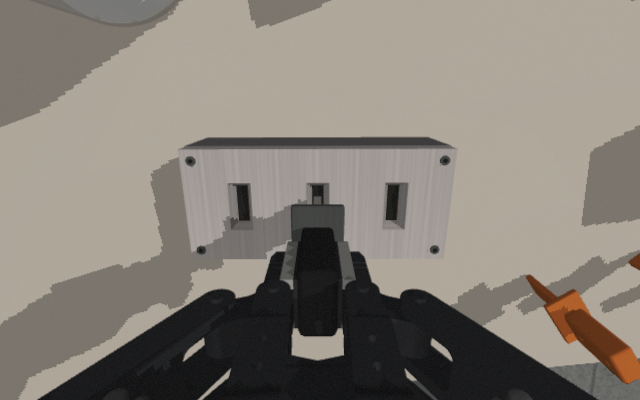

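The blade is over the middle slot, with its tip at (317,200) inside the mouth (308–327). Now I'll go down gently to about 12 mm below the deck.

send_rows --rows '[[[0,0,0,0.003,0.0008,0.0007,1],[0,0,0,0.006,0.0008,0.0007,1],[0,0,0,0.009,0.0008,0.0007,1],[0,0,0,0.012,0.0008,0.0007,1],[0,0,0,0.015,0.0008,0.0007,1],[0,0,0,0.018,0.0008,0.0007,1],[0,0,0,0.021,0.0008,0.0007,1],[0,0,0,0.021,0.0008,0.0007,1],[0,0,0,0.021,0.0008,0.0007,1]]]'

```text
clock: 7.28
eef_pos: [0.54, 0.1015, 0.1175]
orientation: [0.706, -0.045, -0.705, -0.045]
force: [0.6, 0.4, -1.1]
width: 0.0153
```

```bash
cat > st.py <<'E'
from bench import arm
from h import *
import sys
s=arm.sense();T=Ro.from_quat(s["orientation"])
print(round(s["clock"],2),'pos',s["eef_pos"].round(4),'tip depth mm',round((.062-(s["eef_pos"][2]-.067))*1000,1),'F tool',T.inv().apply(s["force"]).round(2),'Tq tool',T.inv().apply(s["torque"]).round(3))
m=[[.5471,.1571],[.54,.1015],[.533,.046]][int(sys.argv[1])-1]
print(*delta(s,m+[s["eef_pos"][2]],target(np.radians(-7.25),-1)))
E
python3 st.py 2
```

```text
7.28 pos [0.54   0.1015 0.1175] tip depth mm 11.5 F tool [ 1.09 -0.44 -0.57] Tq tool [0.044 0.029 0.058]
[-0.   -0.09  0.04] [ 0. -0.  0.]
```

send_rows --rows '[[[0,0,0,0.002,0,0,1],[0,0,0,0.004,0,0,1],[0,0,0,0.006,0,0,1],[0,0,0,0.008,0,0,1],[0,0,0,0.01,0,0,1]]]'

```text
clock: 7.9
eef_pos: [0.54, 0.1014, 0.1074]
orientation: [0.706, -0.045, -0.705, -0.045]
force: [-0.3, -0.2, -0.4]
width: 0.0153
```

```bash
python3 st.py 2
```

```text
7.9 pos [0.54   0.1014 0.1074] tip depth mm 21.6 F tool [0.42 0.22 0.27] Tq tool [ 0.033 -0.033 -0.044]
[-0.01 -0.09  0.04] [ 0.     -0.0001  0.    ]
```

send_rows --rows '[[[0,0,0,0.002,0,0,1],[0,0,0,0.004,0,0,1],[0,0,0,0.006,0,0,1]]]'

```text
clock: 8.28
eef_pos: [0.5405, 0.1019, 0.1025]
orientation: [0.707, -0.044, -0.705, -0.045]
force: [-1.7, -0.4, 11.0]
width: 0.0153
```

```bash
python3 st.py 2
```

```text
8.28 pos [0.5405 0.1019 0.1025] tip depth mm 26.5 F tool [-11.04   0.61   1.59] Tq tool [ 0.011 -0.578 -0.001]
[-0.01 -0.13  0.09] [-0.      0.0005  0.0005]
```

11 N at 26.5 mm. I'll hold still to see whether it stays, as it would on jaws, or fades, as drag would.

send_rows --rows '[[[0,0,0,0,0,0,1],[0,0,0,0,0,0,1],[0,0,0,0,0,0,1]]]'

```text
clock: 8.65
eef_pos: [0.5405, 0.102, 0.1036]
orientation: [0.706, -0.044, -0.705, -0.045]
force: [-2.6, -0.3, 8.1]
width: 0.0155
```

```bash
python3 st.py 2
```

```text
8.65 pos [0.5405 0.102  0.1036] tip depth mm 25.4 F tool [-8.15  0.6   2.51] Tq tool [ 0.042 -0.565  0.091]
[-0.02 -0.12  0.1 ] [-0.      0.0005  0.0005]
```

send_rows --rows '[[[0,0,0,-0.0005,0,0,1],[0,0,0,-0.001,0,0,1],[0,0,0,-0.001,0,0,1]]]'

```text
clock: 9.02
eef_pos: [0.5406, 0.102, 0.1047]
orientation: [0.707, -0.044, -0.705, -0.045]
force: [-0.8, -0.5, 4.1]
width: 0.0156
```

```bash
python3 st.py 2
```

```text
9.03 pos [0.5406 0.102  0.1047] tip depth mm 24.3 F tool [-4.09  0.55  0.71] Tq tool [ 0.004 -0.228  0.003]
[-0.01 -0.13  0.1 ] [-0.      0.0006  0.0005]
```

The force persists and acts like a spring even while backing off, so slot 2 is the narrow one. Next I'll raise the blade and shift 56 mm to slot 1.

send_rows --rows '[[[0,0,0,-0.012,0.0005,0.0005,1],[0,0,0,-0.024,0.0005,0.0005,1],[0,0,0,-0.036,0.0005,0.0005,1],[0,0,0,-0.036,-0.02,0.0005,1],[0,0,0,-0.036,-0.04,0.0005,1],[0,0,0,-0.036,-0.0555,0.0005,1],[0,0,0,-0.036,-0.0555,0.0005,1],[0,0,0,-0.036,-0.0555,0.0005,1],[0,0,0,-0.036,-0.0555,0.0005,1]]]'

```text
clock: 10.15
eef_pos: [0.5468, 0.156, 0.1406]
orientation: [0.706, -0.045, -0.705, -0.046]
force: [-0.8, 0.3, -1.2]
width: 0.0155
```

```bash
python3 look.py w5 wrist; python3 st.py 1
```

```text
10.15 [0.5468 0.156  0.1406] [[0.002, -0.128, -0.992], [0.001, -0.992, 0.128], [-1.0, -0.001, -0.002]] [-0.75  0.3  -1.18] [ 0.026 -0.003 -0.018] 0.0155
10.2 pos [0.5469 0.156  0.1407] tip depth mm -11.7 F tool [ 0.97  0.09 -0.64] Tq tool [-0.015 -0.013 -0.026]
[-0.1  -0.11  0.06] [ 0.     -0.0011 -0.0001]
```

View pics/w5.png

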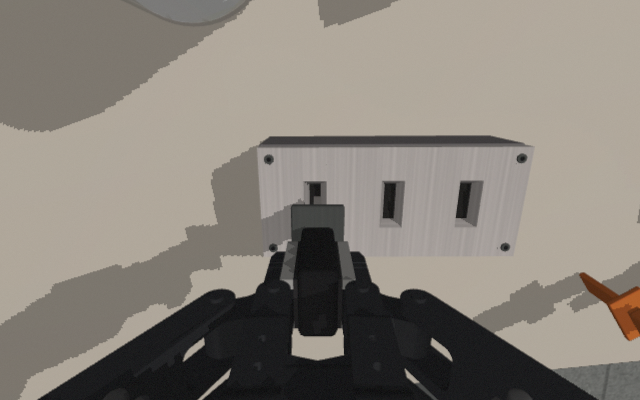

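The blade is still straight in the hand and sits over slot 1 (mouth 305–327). Going down with a 1.1 mm correction.

send_rows --rows '[[[0,0,0,0.003,-0.0011,0,1],[0,0,0,0.006,-0.0011,0,1],[0,0,0,0.009,-0.0011,0,1],[0,0,0,0.012,-0.0011,0,1],[0,0,0,0.015,-0.0011,0,1],[0,0,0,0.018,-0.0011,0,1],[0,0,0,0.021,-0.0011,0,1],[0,0,0,0.0235,-0.0011,0,1],[0,0,0,0.0235,-0.0011,0,1],[0,0,0,0.0235,-0.0011,0,1]]]'

```text
clock: 11.45
eef_pos: [0.5471, 0.1571, 0.1173]
orientation: [0.706, -0.045, -0.705, -0.046]
force: [0.6, -0.0, -1.0]
width: 0.0155
```

```bash
python3 st.py 1
```

```text
11.45 pos [0.5471 0.1571 0.1173] tip depth mm 11.7 F tool [ 0.99 -0.04 -0.56] Tq tool [ 0.029  0.036 -0.017]
[-0.1  -0.12  0.06] [-0.     -0.      0.0001]
```

send_rows --rows '[[[0,0,0,0.002,0,0,1],[0,0,0,0.004,0,0,1],[0,0,0,0.006,0,0,1],[0,0,0,0.008,0,0,1],[0,0,0,0.01,0,0,1]]]'

```text
clock: 12.08
eef_pos: [0.5472, 0.1571, 0.1071]
orientation: [0.706, -0.045, -0.705, -0.046]
force: [-0.1, -0.6, -0.9]
width: 0.0156
```

```bash
python3 st.py 1
```

```text
12.07 pos [0.5472 0.1571 0.1071] tip depth mm 21.9 F tool [0.86 0.6  0.06] Tq tool [-0.021  0.006 -0.024]
[-0.09 -0.11  0.06] [-0.      0.      0.0001]
```

send_rows --rows '[[[0,0,0,0.002,0,0,1],[0,0,0,0.004,0,0,1],[0,0,0,0.006,0,0,1]]]'

```text
clock: 12.45
eef_pos: [0.5472, 0.1572, 0.1009]
orientation: [0.706, -0.045, -0.705, -0.046]
force: [-0.8, 0.4, -0.9]
width: 0.0151
```

```bash
python3 st.py 1
```

```text
12.45 pos [0.5472 0.1572 0.1009] tip depth mm 28.1 F tool [ 0.95 -0.35  0.81] Tq tool [ 0.003 -0.     0.024]
[-0.1  -0.11  0.06] [-0.      0.0001  0.0001]
```

send_rows --rows '[[[0,0,0,0.002,0,0,1],[0,0,0,0.004,0,0,1],[0,0,0,0.006,0,0,1],[0,0,0,0.008,0,0,1]]]'

```text
clock: 12.95
eef_pos: [0.5472, 0.1571, 0.0928]
orientation: [0.706, -0.045, -0.705, -0.046]
force: [0.3, -0.3, -0.6]
width: 0.0156
```

```bash
python3 st.py 1
```

```text
12.95 pos [0.5472 0.1571 0.0928] tip depth mm 36.2 F tool [ 0.62  0.28 -0.29] Tq tool [-0.046 -0.03  -0.031]
[-0.1  -0.11  0.06] [-0.      0.0001  0.0001]
```

Slot 1 lets the blade in freely to 36 mm, so it is worn. Moving to slot 3.

send_rows --rows '[[[0,0,0,-0.015,0,0,1],[0,0,0,-0.03,0,0,1],[0,0,0,-0.048,0,0,1],[0,0,0,-0.048,0.02,0,1],[0,0,0,-0.048,0.05,0,1],[0,0,0,-0.048,0.08,0,1],[0,0,0,-0.048,0.112,0,1],[0,0,0,-0.048,0.112,0,1],[0,0,0,-0.048,0.112,0,1],[0,0,0,-0.048,0.112,0,1],[0,0,0,-0.048,0.112,0,1]]]'

```text
clock: 14.32
eef_pos: [0.5329, 0.047, 0.1407]
orientation: [0.706, -0.044, -0.705, -0.045]
force: [0.1, -0.5, -0.6]
width: 0.0159
```

```bash
python3 look.py w6 wrist; python3 st.py 3
```

```text
14.325 [0.5329 0.047  0.1407] [[0.002, -0.126, -0.992], [0.001, -0.992, 0.126], [-1.0, -0.001, -0.002]] [ 0.11 -0.55 -0.6 ] [-0.062  0.033 -0.025] 0.0159
14.38 pos [0.5328 0.0469 0.1407] tip depth mm -11.7 F tool [ 0.82 -0.37 -0.41] Tq tool [ 0.017 -0.029  0.009]
[-0.01 -0.11  0.08] [-0.      0.0009 -0.0003]
```

View pics/w6.png

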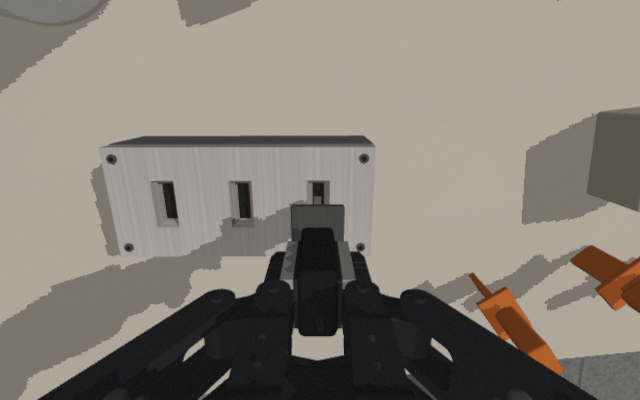

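The blade is over slot 3 (mouth 307–329). Descending with a 0.9 mm correction.

send_rows --rows '[[[0,0,0,0.003,0.0009,0,1],[0,0,0,0.006,0.0009,0,1],[0,0,0,0.009,0.0009,0,1],[0,0,0,0.012,0.0009,0,1],[0,0,0,0.015,0.0009,0,1],[0,0,0,0.018,0.0009,0,1],[0,0,0,0.021,0.0009,0,1],[0,0,0,0.0235,0.0009,0,1],[0,0,0,0.0235,0.0009,0,1],[0,0,0,0.0235,0.0009,0,1]]]'

```text
clock: 15.62
eef_pos: [0.5328, 0.046, 0.1172]
orientation: [0.706, -0.044, -0.705, -0.045]
force: [0.6, -0.9, -0.1]
width: 0.0153
```

```bash
python3 st.py 3
```

```text
15.62 pos [0.5328 0.046  0.1172] tip depth mm 11.8 F tool [ 0.07  0.77 -0.72] Tq tool [-0.035  0.064  0.037]
[-0.01 -0.12  0.08] [ 0.      0.     -0.0002]
```

send_rows --rows '[[[0,0,0,0.002,0,0,1],[0,0,0,0.004,0,0,1],[0,0,0,0.006,0,0,1],[0,0,0,0.008,0,0,1],[0,0,0,0.01,0,0,1]]]'

```text
clock: 16.25
eef_pos: [0.5329, 0.0454, 0.1072]
orientation: [0.706, -0.045, -0.705, -0.045]
force: [-0.2, -0.5, 2.1]
width: 0.0154
```

```bash
python3 st.py 3
```

```text
16.25 pos [0.5329 0.0454 0.1072] tip depth mm 21.8 F tool [-2.06  0.48  0.09] Tq tool [ 0.025 -0.046  0.362]
[-0.02 -0.12  0.04] [ 0.     -0.0006 -0.0001]
```

send_rows --rows '[[[0,0,0,0.002,0,0,1],[0,0,0,0.004,0,0,1],[0,0,0,0.006,0,0,1]]]'

```text
clock: 16.62
eef_pos: [0.5335, 0.0453, 0.1016]
orientation: [0.707, -0.045, -0.704, -0.045]
force: [-0.4, -1.3, 4.1]
width: 0.0155
```

```bash
python3 st.py 3
```

```text
16.62 pos [0.5335 0.0453 0.1016] tip depth mm 27.4 F tool [-4.06  1.37  0.17] Tq tool [-0.007 -0.066  0.278]
[-0.03 -0.19  0.05] [-0.     -0.0006  0.0006]
```

There is a drag of about 4–5 N with a sideways push from 15–25 mm, and the blade passes 24 mm. That matches the leaf, so I'll continue.

send_rows --rows '[[[0,0,0,0.002,-0.0003,0,1],[0,0,0,0.004,-0.0003,0,1],[0,0,0,0.006,-0.0003,0,1],[0,0,0,0.008,-0.0003,0,1],[0,0,0,0.01,-0.0003,0,1]]]'

```text
clock: 17.25
eef_pos: [0.5336, 0.0455, 0.0914]
orientation: [0.707, -0.045, -0.704, -0.045]
force: [-0.1, -2.7, 3.1]
width: 0.0155
```

```bash
python3 st.py 3
```

```text
17.25 pos [0.5336 0.0455 0.0914] tip depth mm 37.6 F tool [-3.08  2.64 -0.29] Tq tool [-0.044  0.037  0.615]
[-0.03 -0.2   0.04] [-0.     -0.0005  0.0007]
```

send_rows --rows '[[[0,0,0,0.002,-0.0003,0,1],[0,0,0,0.004,-0.0003,0,1],[0,0,0,0.006,-0.0003,0,1],[0,0,0,0.008,-0.0003,0,1]]]'

```text
clock: 17.75
eef_pos: [0.5336, 0.0455, 0.0832]
orientation: [0.707, -0.045, -0.705, -0.045]
force: [0.5, -4.1, 2.7]
width: 0.0153
```

```bash
python3 st.py 3
```

```text
17.75 pos [0.5336 0.0455 0.0832] tip depth mm 45.8 F tool [-2.67  3.98 -0.98] Tq tool [-0.048  0.038  0.813]
[-0.04 -0.18  0.02] [-0.     -0.0004  0.0006]
```

send_rows --rows '[[[0,0,0,0.0015,0,0,1],[0,0,0,0.003,0,0,1],[0,0,0,0.0045,0,0,1],[0,0,0,0.0055,0,0,1]]]'

```text
clock: 18.25
eef_pos: [0.5337, 0.0455, 0.0783]
orientation: [0.707, -0.045, -0.705, -0.045]
force: [-1.3, -3.5, 9.8]
width: 0.015
```

```bash
python3 st.py 3;python3 look.py w7 wrist
```

```text
18.25 pos [0.5337 0.0455 0.0783] tip depth mm 50.7 F tool [-9.77  3.68  0.83] Tq tool [-0.05  -0.398  0.838]
[-0.05 -0.18  0.03] [-0.     -0.0004  0.0007]
18.25 [0.5337 0.0455 0.0783] [[0.003, -0.127, -0.992], [0.0, -0.992, 0.127], [-1.0, -0.0, -0.003]] [-1.32 -3.55  9.77] [-0.781  0.501  0.047] 0.015
```

View pics/w7.png

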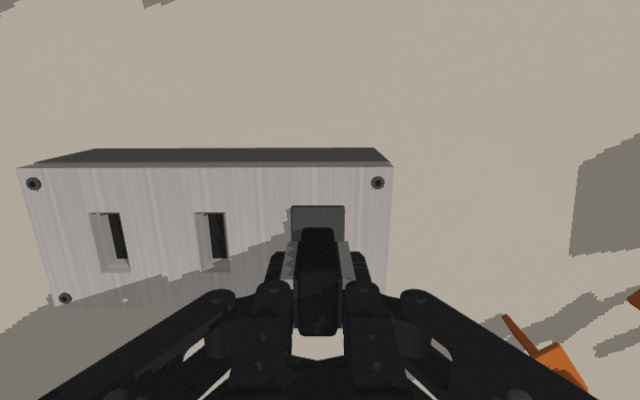

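The collar has met the deck: 9.8 N at 50.7 mm, and it lies flat around (317,222). Releasing and withdrawing straight up.

send_rows --rows '[[[0,0,0,0,0,0,0.6],[0,0,0,0,0,0,0],[0,0,0,0,0,0,0],[0,0,0,0,0,0,0],[0,0,0,0,0,0,0],[0,0,0,0,0,0,0],[0,0,0,-0.01,0,0,0],[0,0,0,-0.04,0,0,0],[0,0,0,-0.08,0,0,0],[0,0,0,-0.12,0,0,0],[0,0,0,-0.14,0,0,0],[0,0,0,-0.14,0,0,0],[0,0,0,-0.14,0,0,0]]]'

```text
clock: 19.92
eef_pos: [0.5325, 0.0454, 0.2177]
orientation: [0.706, -0.045, -0.705, -0.045]
force: [0.5, 0.1, 0.0]
width: 0.0854
```

```bash
python3 look.py w8 wrist; python3 look.py s8 scene; python3 - <<'E'
from h import *
s=np.load("w8.npz");p,d,K,E=s["p"],s["d"],s["K"],s["E"];P=cloud(K,E,d)
m=(abs(P[...,0]-.533)<.03)&(abs(P[...,1]-.0455)<.03)&(d>0)&(P[...,2]>.09)&(P[...,2]<.15);q=P[m]
t=q[q[:,2]>np.percentile(q[:,2],60)];print('handle top',np.percentile(q[:,2],[50,90]),t.min(0),t.max(0),t.mean(0))
g=p.max(-1)
m=(abs(P[...,0]-.533)<.03)&(abs(P[...,1]-.0455)<.025)&(d>0)&(P[...,2]>.06)&(P[...,2]<.08)&(g<100)
q=P[m];print('collar',np.percentile(q[:,2],[10,50,90]),q.min(0),q.max(0))
m=(abs(P[...,0]-.54)<.04)&(abs(P[...,1]-.12)<.04)&(d>0)&(g>110);print('deck z',np.median(P[m][:,2]))
a=np.load("s8.npz")["p"];cv2.imwrite("pics/s8c.png",cv2.resize(a[140:270,210:360][:,:,::-1],None,fx=4,fy=4,interpolation=2))
E
```

```text
19.925 [0.5325 0.0454 0.2177] [[0.002, -0.127, -0.992], [-0.0, -0.992, 0.127], [-1.0, -0.0, -0.002]] [0.46 0.12 0.05] [ 0.004 -0.039 -0.01 ] 0.0854
19.975 [0.5323 0.0454 0.2173] [[0.001, -0.127, -0.992], [-0.0, -0.992, 0.127], [-1.0, 0.0, -0.001]] [0.23 0.46 0.69] [-0.031 -0.011  0.018] 0.0854
handle top [0.1163012  0.11732798] [0.51885503 0.03720595 0.11653729] [0.54776243 0.05437445 0.11862097] [0.53369999 0.04559284 0.11707615]
collar [0.06481561 0.06671385 0.06773633] [0.50756717 0.0293016  0.06021806] [0.55745901 0.06347307 0.07946508]
deck z 0.061918134291938355
```

View pics/w8.png

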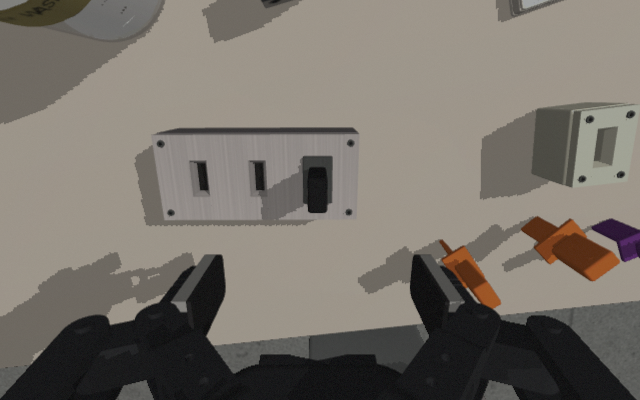

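View pics/s8c.png

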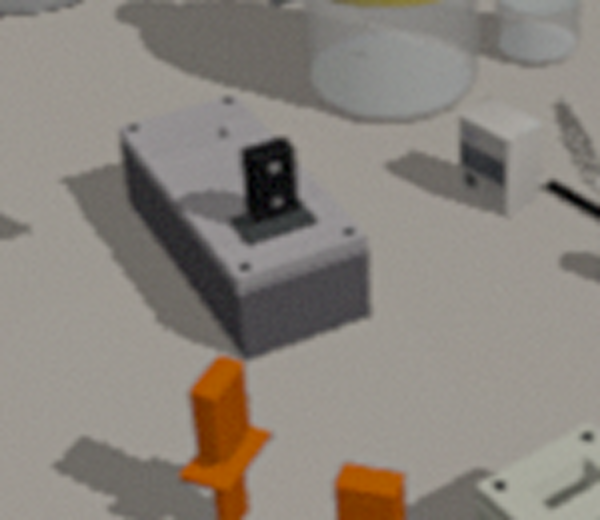

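The blade stands in slot 3 with its collar flat on the deck: collar top at z = 66.7 mm, deck at 61.9 mm. It is upright and the gripper is clear of it.

```bash
python3 -c "
from bench import close_job
print(close_job())"
```

```text
the job is handed in; nothing more can be done
None
```

The feeler blade is standing in slot 3 (the block's -y end), fully home on its collar and let go. I handed the job in at about 20 s, and the hand-in gave no verdict.

- **Slot 2 (middle):** too narrow. The blade stopped at 24–26 mm with a spring-like 11 N that persisted while I held still and while I backed off. That is well under the 24 N that counts as forced.
- **Slot 1 (+y end):** worn. The blade went in freely to 36 mm.
- **Slot 3 (-y end):** right. A light drag of about 3–5 N and a growing sideways push of up to 4 N started at around 20 mm and lasted all the way down. The collar met the deck with just under 10 N in total.

**Last checks:**
- The collar's top measured 66.7 mm above the worktop and the deck 61.9 mm, so with the 5 mm collar the blade is home.
- The handle's top was at about 117 mm against 118 mm expected, and the blade looks upright in both camera views.
- The gripper is open about 10 cm above the blade, with force readings near zero, and I saw nothing else disturbed.

**What disagreed:**
- The slot 3 drag was slightly below the stated 5–9 N. The sideways push and the results in the other two slots still point to it.
- The top camera put the slots about 3 mm away from where the wrist camera did. I used the wrist values, and the blade entered every mouth without touching.

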